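Shim the rocking corner of the titration stand

ROBOT

A 6-joint arm with a two-finger parallel gripper is mounted at the origin on the work surface. World frame = base frame: x ahead of the robot, y to its left, z up, the work surface at z = 0. Lengths are in m, angles in rad, forces in N, time in s.
With the tool pointing down it reaches from about 0.225 to 0.875 m from the base axis. Payload 3.4 kg.
Tool frame: the origin (TCP) lies midway between the tips of the shut fingers; the grasp point (between the pads) lies 19 mm behind it; z points along the fingers, y is the line along which they close (so a half turn about z gives the same grasp; the last joint's range is limited). The gripper opens to 85 mm and grips with 20 to 120 N. Pads are 22 mm wide; open, the fingers measure 114 mm over their backs; the gripper's body (76 mm by 85 mm) begins 54 mm behind the grasp point. The pads swing forward as they close: fully open they stand 13 mm farther back than shut.
Start: joints at [-1.329, 0.276, 1.505, -0, 1.361, -0.121], TCP at [0.204, -0.538, 0.211] pointing down, gripper open.
Joint ranges: [-2.89, 2.89], [-0.75, 2.08], [0.22, 2.7], [-1.18, 4.32], [0.11, 2.71], [-2.7, 2.7]. Speed limits (rad/s): [2.57, 2.57, 3.14, 3.14, 3.14, 3.14].

INTERFACE

Orientations are given as a rotation vector (axis times angle).
In Python, from bench import r, grab_frame, camera_info gives the robot as it stands.
- The arm moves only by the shell command python3 -m handwheel FILE, which reads ROWS from the file FILE. ROWS is a JSON list of rows, 1 to 8 of them, each of 7 numbers: dx, dy, dz in m, then a rotation vector rx, ry, rz in rad, then the finger opening in m; each row shifts and turns the commanded pose from where the row before left it, along the tool's axes as they then stand; what a row does not reach is not made up. A row lasts 1/12 s, in which the tool goes at most 0.0417 m and 0.125 rad, less where a joint would pass 70% of its speed; a pose out of reach is approached as far as the arm can. The fingers move at their own pace and stop on an object; the grip force is fixed at half the most. Time passes only in rows, so rows that do not move let the fingers close. It prints the time, the measured TCP pose, the force, the opening and the grip force at its end. Input that does not fit is refused with a message, and nothing moves.
- r.state(): the state, without advancing time (a new reading comes with each control period).
- grab_frame(name): name is "scene" or "side" or "wrist"; returns the picture (400x640x3 uint8, blue, green, red); there is no depth.
- camera_info(name): a dict with "fx", "fy", "cx", "cy" (pixels), "T" (4x4, takes a point from camera to world coordinates); the wrist camera has in their place "tool_from_camera" (4x4, takes a point from camera to tool coordinates, whose origin is the TCP and whose axes are the flange's). Camera axes: x right, y up, looking along -z (the intrinsics and any distortion apply to the point x, -y, -z); pixel columns grow to the right and rows downward; lengths in m; the calibration is good to about 2 mm. A picture is of the moment at which its call begins: read the wrist's pose just before it. camera_info takes no time and is no camera call.
- r.job_done(): hands the job in; it is judged then, once.
The state is a dict: "time_s": time; "q": joint angles; "qvel": joint speeds; "tau": joint torques, N m; "eef_pos": TCP position; "ee_rot": TCP orientation; "ft_force": force on the tool from outside, world axes, zero at the start; "wrist_torque": the same for the moment, N m; "gripper_width": finger opening in m; "grasp_force": force on a finger pad.
Only numpy, scipy, OpenCV 4.12 (cv2) and the standard library are available. Lean on these libraries where they do the work, as an engineer would, in place of code of your own. Each camera call takes 0.05 s, during which the arm holds its last target. There are 200 camera calls.

TASK

The titration stand rocks because one of its four rubber feet has gone soft: press down on the corners of its base plate with a fingertip, one after another, until you find the one that gives. Push that corner's steel wedge shim in under the plate until its head is up against the plate's edge, then press the same corner again just as hard to see that it is firm, and take the hand away. Only press and push: lift nothing, leave the other three wedges where they lie, and do not shove the stand or the things around it out of place.

Things in the scene. Friction and masses are not known exactly. Their poses are not given: they have to be found in the camera images.
- stand: Titration stand, loose, 5.5 kg: grey base plate 184 (x) by 240 (y) by 12 mm on four grey rubber feet, 46 mm in x and 80 mm in y from its centre; underside 16 mm, top 28 mm above the bench. In its middle a round white stirrer (108 mm wide) and a glass vessel (84 mm wide, top 125 mm above the bench). Origin: centre of the plate's underside; x away from the robot, y left, z up, turned up to 0.2 rad.
- corner_1 (a point): Point to press at the near left corner (seen from the robot): on the plate's bare flat top, 28 mm above the bench, 70 mm in x and 100 mm in y from the plate's centre. The one corner with the soft foot (any of the four, all look alike) sinks about 4 mm here at about 5 N and springs back when let go; a firm corner sinks 1 mm at most.
- corner_2 (a point): Point to press at the near right corner (seen from the robot): on the plate's bare flat top, 28 mm above the bench, 70 mm in x and 100 mm in y from the plate's centre. The one corner with the soft foot (any of the four, all look alike) sinks about 4 mm here at about 5 N and springs back when let go; a firm corner sinks 1 mm at most.
- corner_3 (a point): Point to press at the far right corner (seen from the robot): on the plate's bare flat top, 28 mm above the bench, 70 mm in x and 100 mm in y from the plate's centre. The one corner with the soft foot (any of the four, all look alike) sinks about 4 mm here at about 5 N and springs back when let go; a firm corner sinks 1 mm at most.
- corner_4 (a point): Point to press at the far left corner (seen from the robot): on the plate's bare flat top, 28 mm above the bench, 70 mm in x and 100 mm in y from the plate's centre. The one corner with the soft foot (any of the four, all look alike) sinks about 4 mm here at about 5 N and springs back when let go; a firm corner sinks 1 mm at most.
- wedge_1: Steel wedge of the near left corner, 0.14 kg, loose, slides at 1 to 2 N until tight, 76 mm in x from the plate's centre. Origin: on the bench where ramp meets head; x points in under the plate's left (+y) edge. Ramp 50 mm long, 22 wide, 15.8 falling to 4 high; head x -16 to 0, 24 wide and high, pushed on its end. Starts 25 to 32 mm out; home when head meets edge (120 mm in y from the centre).
- wedge_2: Steel wedge of the near right corner, 0.14 kg, loose, slides at 1 to 2 N until tight, 76 mm in x from the plate's centre. Origin: on the bench where ramp meets head; x points in under the plate's right (-y) edge. Ramp 50 mm long, 22 wide, 15.8 falling to 4 high; head x -16 to 0, 24 wide and high, pushed on its end. Starts 25 to 32 mm out; home when head meets edge (120 mm in y from the centre).
- wedge_3: Steel wedge of the far right corner, 0.14 kg, loose, slides at 1 to 2 N until tight, 76 mm in x from the plate's centre. Origin: on the bench where ramp meets head; x points in under the plate's right (-y) edge. Ramp 50 mm long, 22 wide, 15.8 falling to 4 high; head x -16 to 0, 24 wide and high, pushed on its end. Starts 25 to 32 mm out; home when head meets edge (120 mm in y from the centre).
- wedge_4: Steel wedge of the far left corner, 0.14 kg, loose, slides at 1 to 2 N until tight, 76 mm in x from the plate's centre. Origin: on the bench where ramp meets head; x points in under the plate's left (+y) edge. Ramp 50 mm long, 22 wide, 15.8 falling to 4 high; head x -16 to 0, 24 wide and high, pushed on its end. Starts 25 to 32 mm out; home when head meets edge (120 mm in y from the centre).
- amber_bottle: Bystander: brown glass reagent bottle with black cap, 68 mm across, 150 mm tall; origin under its centre.
- wash_bottle: Bystander: pale plastic bottle with white cap, 60 mm across, 140 mm tall; origin under its centre.
- weighing_jar: Bystander: small glass jar with white lid, 44 mm across, 45 mm tall, on the robot's side of the stand; origin under its centre.
- screwdriver: Bystander: screwdriver lying on the bench on the far side of the stand, along its own x axis.
Mind the look-alikes: they are no part of the job. What is shaped like the wedge_2 but purple is not meant.

How it is judged:
By the outcome, as a careful person would: the job done as asked, in the order asked, and still so for the second after the job is handed in, with the robot touching nothing.
It also fails if it takes over 67 s, if anything falls off the work surface, if the arm or the gripper's body presses on something with over 40 N, if the wrist force passes 120 N, or if a joint passes its speed limit or range.

## Working session

There is one attempt and no reset: what is moved stays moved. The work goes in short steps, Python scripts to look and compute and a shell command to move; the robot and the scene stay as the last step left them, time stands still between calls to the robot, and variables do not carry over. Pictures are saved under pics/ and viewed, at most 10 in all, crops included, and the job is handed in when it is done.

```bash
mkdir -p pics; ls
python3 - <<'E'
from bench import r, grab_frame, camera_info
import cv2,numpy as np
np.set_printoptions(precision=4,suppress=True)
for n in("scene","side","wrist"):
    cv2.imwrite(f"pics/{n}0.png",grab_frame(n)); print(n,camera_info(n))
s=r.state(); print(s["time_s"],s["eef_pos"],s["ee_rot"],s["ft_force"],s["gripper_width"])
E
```

```text
pics
scene {'fx': 431.6045400868861, 'fy': 431.6045400868861, 'cx': 319.292889523982, 'cy': 201.4872474451225, 'T': array([[-0.8407, -0.3179,  0.4383,  1.0844],
       [ 0.5409, -0.4568,  0.7062,  0.858 ],
       [-0.0243,  0.8309,  0.556 ,  0.7267],
       [ 0.    ,  0.    ,  0.    ,  1.    ]])}
side {'fx': 379.9278993901058, 'fy': 379.9278993901058, 'cx': 321.8708689919745, 'cy': 198.27651779832786, 'T': array([[ 0.9387,  0.2284, -0.2582,  0.303 ],
       [-0.3441,  0.6642, -0.6636, -0.7091],
       [ 0.0199,  0.7118,  0.7021,  0.7737],
       [ 0.    ,  0.    ,  0.    ,  1.    ]])}
wrist {'fx': 351.52813777660594, 'fy': 351.52813777660594, 'cx': 325.31276573052844, 'cy': 203.33028564896986, 'tool_from_camera': array([[-0.0002,  0.9484,  0.3171,  0.0804],
       [ 1.    ,  0.0001,  0.0004,  0.    ],
       [ 0.0004,  0.3171, -0.9484, -0.1625],
       [ 0.    ,  0.    ,  0.    ,  1.    ]])}
0.15 [ 0.204  -0.5372  0.2104] [-3.0887 -0.5666  0.0001] [-0.2975  0.8185 -0.5458] 0.08574512929244671
```

View pics/scene0.png

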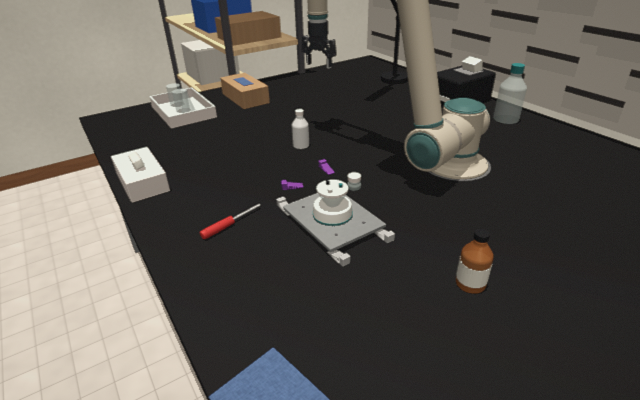

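View pics/side0.png

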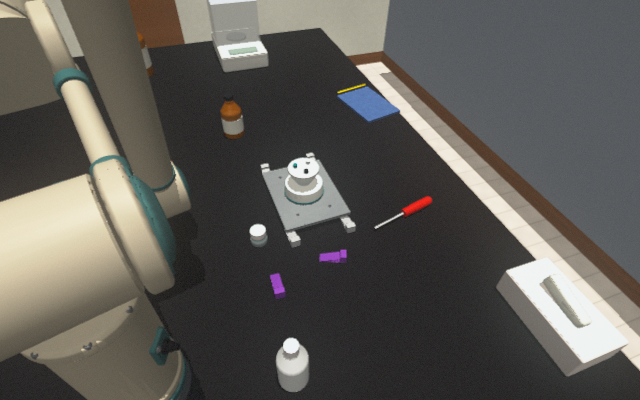

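The scene view shows the stand at (335,215) with grey wedges at (282,205), (343,257) and (388,236). In the side view the wedges are at (265,168) near left, (310,157) far left, (293,239) near right and (347,224) far right. The look-alikes are purple blocks at (333,257) and (277,285). I'll enlarge the crops to check this.

Run:
```python
import cv2
a=cv2.imread("pics/side0.png")[145:265,245:365];b=cv2.imread("pics/scene0.png")[165:275,265:405]
cv2.imwrite("pics/side_c.png",cv2.resize(a,None,fx=5,fy=5,interpolation=cv2.INTER_CUBIC))
cv2.imwrite("pics/scene_c.png",cv2.resize(b,None,fx=5,fy=5,interpolation=cv2.INTER_CUBIC))
```

```text
(no output)
```

View pics/side_c.png

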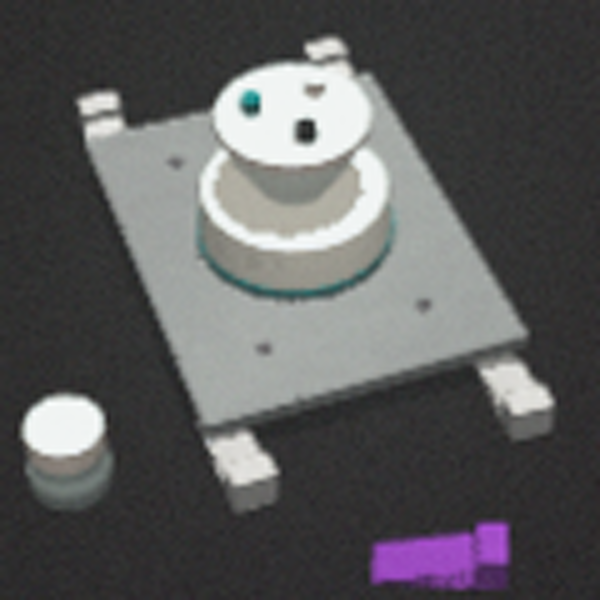

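View pics/scene_c.png

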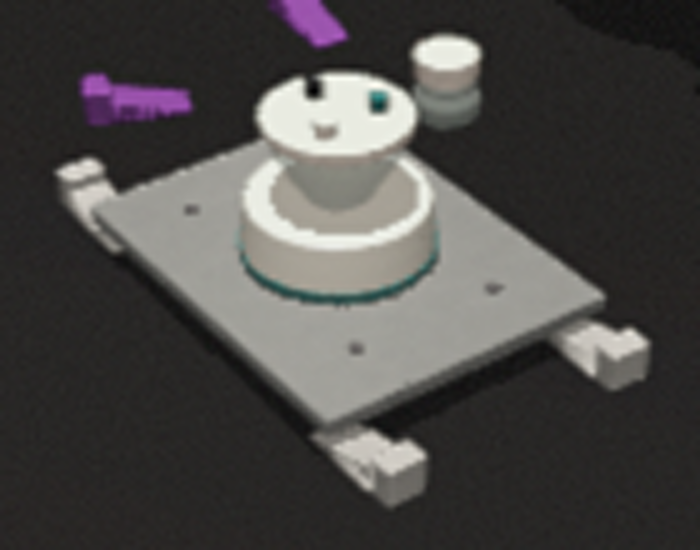

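The close crops confirm the four grey wedges under the plate edges; the purple ones lie apart. Now I'll fit the plate pose.

```bash
cat > h.py <<'E'
import numpy as np, cv2
from bench import r, grab_frame, camera_info
from scipy.spatial.transform import Rotation as R
from scipy.optimize import least_squares
np.set_printoptions(precision=4,suppress=True)
def cam(n):
    c=camera_info(n)
    if n=="wrist":
        s=r.state();T=np.eye(4);T[:3,:3]=R.from_rotvec(s["ee_rot"]).as_matrix();T[:3,3]=s["eef_pos"];c["T"]=T@c["tool_from_camera"]
    return c
def proj(c,P):
    p=(np.atleast_2d(P)-c["T"][:3,3])@c["T"][:3,:3]
    return np.c_[c["cx"]+c["fx"]*p[:,0]/-p[:,2], c["cy"]-c["fy"]*p[:,1]/-p[:,2]]
def back(c,uv,z):
    uv=np.atleast_2d(uv);d=np.c_[(uv[:,0]-c["cx"])/c["fx"],-(uv[:,1]-c["cy"])/c["fy"],-np.ones(len(uv))]@c["T"][:3,:3].T
    o=c["T"][:3,3];return o+d*((z-o[2])/d[:,2])[:,None]
def plate(p,xy,z):
    c,s=np.cos(p[2]),np.sin(p[2]);xy=np.atleast_2d(xy)
    return np.c_[p[0]+c*xy[:,0]-s*xy[:,1],p[1]+s*xy[:,0]+c*xy[:,1],np.full(len(xy),z)]
E
python3 - <<'E'
from h import *
C=np.array([[-.092,.12],[-.092,-.12],[.092,-.12],[.092,.12]])
f=lambda p,o:(np.array(p)+.5)/5-.5+o
S=cam("side");W=cam("scene")
a=f([[88,135],[200,427],[527,333],[372,75]],[245,145]); b=f([[605,296],[97,208],[325,422]],[265,165])
A=back(S,a,.028);B=back(W,b,.028);print(A,B)
fun=lambda p:np.r_[(plate(p,C,.028)-A)[:,:2].ravel(),(plate(p,C[[0,2,3]],.028)-B)[:,:2].ravel()]
q=least_squares(fun,[.5,0,0]);print(q.x,q.fun.reshape(-1,2))
cs=[[-.07,.1],[-.07,-.1],[.07,-.1],[.07,.1]]
print("corners",plate(q.x,cs,.028))
print("jar",back(S,f([[64,425]],[245,145]),.045))
print("heads side",back(S,f([[253,480],[531,407]],[245,145]),.024))
print("heads scene",back(W,f([[627,345],[403,470]],[265,165]),.024))
E
```

```text
[[ 0.4473  0.1606  0.028 ]
 [ 0.4466 -0.0822  0.028 ]
 [ 0.6321 -0.0759  0.028 ]
 [ 0.6279  0.1597  0.028 ]] [[ 0.4455  0.1629  0.028 ]
 [ 0.6301 -0.0671  0.028 ]
 [ 0.6279  0.1646  0.028 ]]
[0.5382 0.043  0.0147] [[-0.0029  0.0011]
 [ 0.0013  0.0039]
 [-0.0002  0.0003]
 [ 0.0005  0.0047]
 [-0.0011 -0.0012]
 [ 0.0018 -0.0085]
 [ 0.0005 -0.0003]]
corners [[ 0.4667  0.142   0.028 ]
 [ 0.4697 -0.058   0.028 ]
 [ 0.6096 -0.0559  0.028 ]
 [ 0.6067  0.144   0.028 ]]
jar [[ 0.3794 -0.0729  0.045 ]]
heads side [[ 0.4628 -0.1213  0.024 ]
 [ 0.6148 -0.1224  0.024 ]]
heads scene [[0.4601 0.1983 0.024 ]
 [0.614  0.2122 0.024 ]]
```

```bash
echo '[[0, 0, 0, 0, 0, 0.121, 0], [0, 0, 0, 0, 0, 0.121, 0], [0, 0, 0, 0, 0, 0.121, 0], [0.02, -0.036, 0, 0, 0, 0, 0], [0.02, -0.036, 0, 0, 0, 0, 0], [0.02, -0.036, 0, 0, 0, 0, 0], [0.02, -0.036, 0, 0, 0, 0, 0], [0.02, -0.036, 0, 0, 0, 0, 0]]' > path.dat && python3 -m handwheel path.dat; echo '[[0.02, -0.036, 0, 0, 0, 0, 0], [0.02, -0.036, 0, 0, 0, 0, 0], [0.02, -0.036, 0, 0, 0, 0, 0], [0.02, -0.036, 0, 0, 0, 0, 0], [0.02, -0.036, 0, 0, 0, 0, 0], [0.02, -0.036, 0, 0, 0, 0, 0], [0.02, -0.036, 0, 0, 0, 0, 0], [0, 0, 0, 0, 0, 0, 0]]' > path.dat && python3 -m handwheel path.dat
```

```text
time_s: 0.82
eef_pos: [0.3045, -0.3557, 0.2108]
ee_rot: [-3.141, 0.002, 0.0]
ft_force: [0.9, -0.4, -0.4]
gripper_width: -0.0001
grasp_force: 0.0
time_s: 1.48
eef_pos: [0.4468, -0.0989, 0.211]
ee_rot: [-3.137, -0.012, -0.004]
ft_force: [0.3, -1.0, -0.1]
gripper_width: 0.0001
grasp_force: 0.0
```

```bash
echo '[[0.03, -0.028, 0, 0, 0, 0, 0], [0.03, -0.028, 0, 0, 0, 0, 0], [0.03, -0.028, 0, 0, 0, 0, 0], [0.03, -0.028, 0, 0, 0, 0, 0], [0.0, -0.028, 0, 0, 0, 0, 0], [0, 0, 0, 0, 0, 0, 0], [0, 0, 0, 0, 0, 0, 0]]' > path.dat && python3 -m handwheel path.dat
python3 - <<'E'
from h import *
c=cam("wrist");im=grab_frame("wrist");cv2.imwrite("pics/w1.png",im);np.save("w1.npy",c["T"]);print(c["T"][:3,3],r.state()["ft_force"])
E
```

```text
time_s: 2.07
eef_pos: [0.5639, 0.0351, 0.2103]
ee_rot: [3.141, 0.004, -0.003]
ft_force: [-0.0, -0.0, 0.1]
gripper_width: -0.0001
grasp_force: 0.0
[0.6446 0.0351 0.3726] [ 0.1168 -0.2406  0.5239]
```

View pics/w1.png

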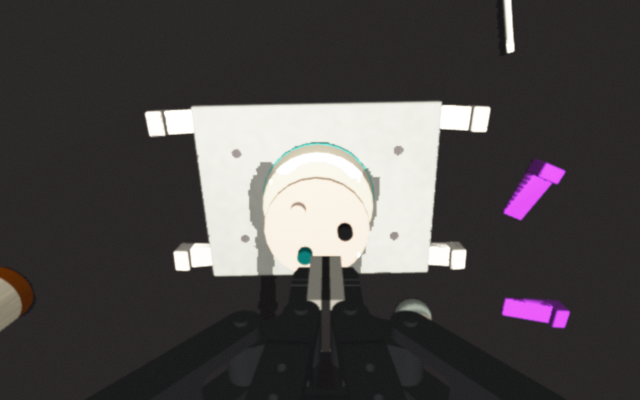

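The wrist view gives the plate corners as FL (193,107), FR (441,101), NR (428,272) and NL (213,276). The head outer edges are near W1 (175,259), W2 (466,255), W3 (489,119) and W4 (147,124).

Run:
```python
from h import *
C=np.array([[-.092,.12],[-.092,-.12],[.092,-.12],[.092,.12]])
c=cam("wrist");c["T"]=np.load("w1.npy")
A=back(c,[[213,276],[428,272],[441,101],[193,107]],.028)
q=least_squares(lambda p:(plate(p,C,.028)-A)[:,:2].ravel(),[.5,0,0]);p=q.x;print(p,q.fun.reshape(-1,2))
print("corners",plate(p,[[-.07,.1],[-.07,-.1],[.07,-.1],[.07,.1]],.028))
H=back(c,[[175,259],[466,255],[489,119],[147,124]],.024);print("heads",H)
print("expected home end",plate(p,[[-.076,.136],[-.076,-.136],[.076,-.136],[.076,.136]],.024))
print("jar",back(c,[[413,312]],.045),r.state()["eef_pos"])
```

```text
[0.5368 0.0415 0.0214] [[-0.0009  0.0002]
 [-0.0013 -0.0012]
 [ 0.0007 -0.0024]
 [ 0.0016  0.0033]]
corners [[ 0.4647  0.14    0.028 ]
 [ 0.4689 -0.06    0.028 ]
 [ 0.6089 -0.057   0.028 ]
 [ 0.6046  0.143   0.028 ]]
heads [[ 0.4621  0.2006  0.024 ]
 [ 0.4676 -0.1204  0.024 ]
 [ 0.6138 -0.1237  0.024 ]
 [ 0.6083  0.2082  0.024 ]]
expected home end [[ 0.4579  0.1758  0.024 ]
 [ 0.4637 -0.0961  0.024 ]
 [ 0.6157 -0.0929  0.024 ]
 [ 0.6098  0.1791  0.024 ]]
jar [[ 0.4087 -0.0619  0.045 ]] [0.5637 0.034  0.2106]
```

```bash
echo '[[0.02, 0.036, 0, 0, 0, 0, 0], [0.02, 0.036, 0, 0, 0, 0, 0], [0.005, 0.019, 0.03, 0, 0, 0, 0], [0, 0, 0.04, 0, 0, 0, 0], [0, 0, 0.04, 0, 0, 0, 0], [0, 0, 0.04, 0, 0, 0, 0], [0, 0, 0.02, 0, 0, 0, 0], [0, 0, 0.008, 0, 0, 0, 0]]' > path.dat && python3 -m handwheel path.dat;  echo '[[0, 0, 0.001, 0, 0, 0, 0], [0, 0, 0, 0, 0, 0, 0], [0, 0, 0, 0, 0, 0, 0]]' > path.dat && python3 -m handwheel path.dat
```

```text
time_s: 2.78
eef_pos: [0.6051, -0.0581, 0.0292]
ee_rot: [-3.141, 0.004, 0.013]
ft_force: [-0.5, -0.2, -0.3]
gripper_width: -0.0
grasp_force: 0.0
time_s: 3.03
eef_pos: [0.6108, -0.0576, 0.0342]
ee_rot: [3.14, -0.001, 0.006]
ft_force: [0.0, 0.1, 1.5]
gripper_width: 0.0003
grasp_force: 0.0
```

```bash
for i in 1 2 3; do echo '[[0, 0, 0.001, 0, 0, 0, 0], [0, 0, 0, 0, 0, 0, 0]]' > path.dat && python3 -m handwheel path.dat | grep -E 'eef|ft_'; done
```

```text
eef_pos: [0.6103, -0.057, 0.0328]
ft_force: [-0.1, 0.4, -0.0]
eef_pos: [0.6095, -0.0567, 0.0307]
ft_force: [-0.4, 0.5, -0.9]
eef_pos: [0.6091, -0.0566, 0.0291]
ft_force: [-1.0, -0.6, 0.5]
```

```bash
for i in 1 2 3; do echo '[[0, 0, 0.001, 0, 0, 0, 0], [0, 0, 0, 0, 0, 0, 0], [0, 0, 0, 0, 0, 0, 0]]' > path.dat && python3 -m handwheel path.dat | grep -E 'eef|ft_'; done
```

```text
eef_pos: [0.6091, -0.0566, 0.0279]
ft_force: [0.3, 0.1, 0.3]
eef_pos: [0.6091, -0.0567, 0.027]
ft_force: [-0.2, -0.6, 0.1]
eef_pos: [0.6091, -0.0567, 0.026]
ft_force: [-0.7, 0.6, 0.4]
```

```bash
for i in 1 2 ; do echo '[[0, 0, 0.001, 0, 0, 0, 0], [0, 0, 0, 0, 0, 0, 0], [0, 0, 0, 0, 0, 0, 0]]' > path.dat && python3 -m handwheel path.dat | grep -E 'eef|ft_'; done
```

```text
eef_pos: [0.6091, -0.0567, 0.025]
ft_force: [0.4, -0.5, -0.2]
eef_pos: [0.6091, -0.0567, 0.024]
ft_force: [0.2, -0.1, -0.4]
```

Run:
```python
from h import *
a=cv2.resize(grab_frame("side")[140:265,245:375],None,fx=4,fy=4);b=grab_frame("wrist")[:,100:540]
b=cv2.copyMakeBorder(b[:,200-60:],0,100,0,0,cv2.BORDER_CONSTANT)[:500]
cv2.imwrite("pics/p3.png",np.hstack([a,b])[:,:800]); s=r.state();print(s["ft_force"],s["tau"],s["eef_pos"])
```

```text
[0.1893 0.428  0.0382] [ -0.0002 -48.4898 -19.4123  -0.0003   0.0025   0.    ] [ 0.6092 -0.0567  0.0241]
```

View pics/p3.png

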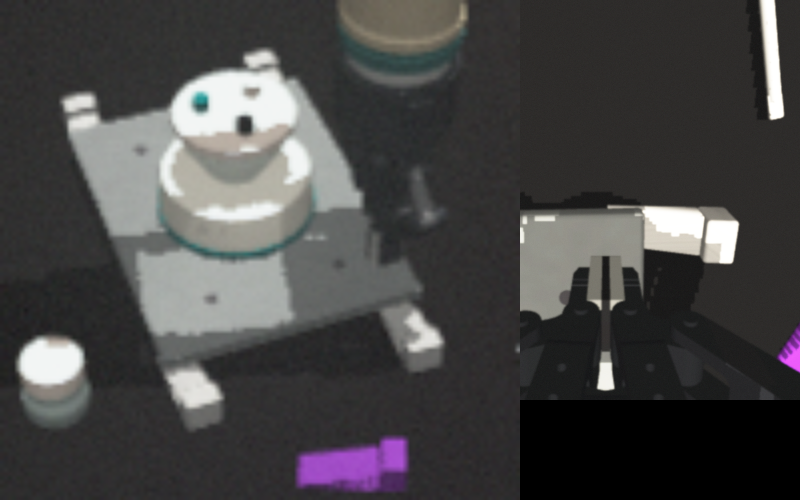

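Run:
```python
from h import *
S=cam("side");W=cam("wrist");print(W["T"][:3,3])
P=[[.6092,-.0567,.024],[.6092,-.0567,.06],[.6265,-.0775,.028]]
print("tip side crop",(proj(S,P)-[245,140])*4,"wrist",proj(W,P)+[280,0])
print(back(W,[[363,210]],.028),r.state()["q"])
```

```text
[ 0.6896 -0.0571  0.1866]
tip side crop [[377.6341 277.4625]
 [380.4605 240.13  ]
 [413.2326 288.3794]] wrist [[604.6581 251.6697]
 [604.514  290.5863]
 [647.5164 223.0539]]
[[ 0.6332 -0.0751  0.028 ]] [-0.2065  0.4832  1.6812 -0.0001  0.9772  1.3646]
```

```bash
for i in 1 2 3 ; do echo '[[0, 0, 0.001, 0, 0, 0, 0], [0, 0, 0, 0, 0, 0, 0], [0, 0, 0, 0, 0, 0, 0]]' > path.dat && python3 -m handwheel path.dat | grep -E 'eef|ft_';python3 -c "
from bench import r
print(r.state()['tau'][1:3])"; done
```

```text
eef_pos: [0.6091, -0.0567, 0.023]
ft_force: [0.4, 0.6, 0.9]
[-48.52208734 -19.3815887 ]
eef_pos: [0.6091, -0.0567, 0.022]
ft_force: [-0.2, 0.2, -0.5]
[-48.53948236 -19.33927953]
eef_pos: [0.6091, -0.0567, 0.021]
ft_force: [0.7, 0.1, 0.6]
[-48.56116533 -19.30137992]
```

Run:
```python
from h import *
S=cam("side");W=cam("scene");p=[[.6092,-.0567,.021]]
o=[]
for n,c in(("side",S),("scene",W)):
    u=proj(c,p)[0];x,y=int(u[0])-28,int(u[1])-35;print(n,u,(u-[x,y]+.5)*7)
    im=grab_frame(n)[y:y+57,x:x+57];im=cv2.convertScaleAbs(im,alpha=1.6,beta=20);o.append(cv2.resize(im,None,fx=7,fy=7,interpolation=cv2.INTER_CUBIC))
cv2.imwrite("pics/p3b.png",np.hstack(o))
```

```text
side [339.3512 210.1229] [201.9583 249.3604]
scene [292.2535 207.5427] [201.2745 252.299 ]
```

View pics/p3b.png

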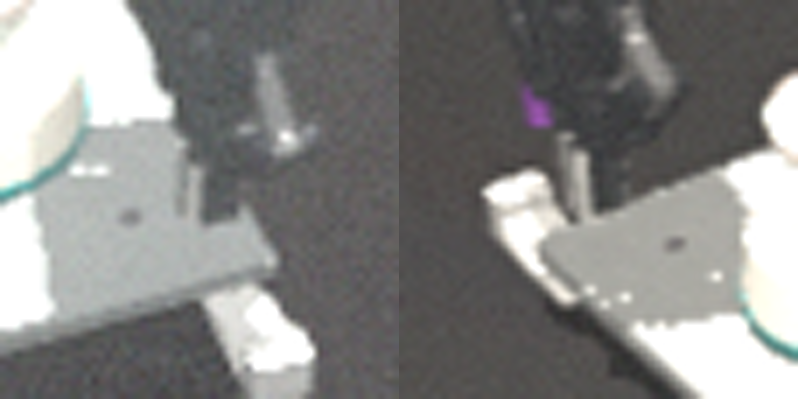

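Both crops show the fingertip still above the plate, at side (205,220) against a predicted (202,249). The real tip is therefore higher than the reported TCP, so I'll keep going down.

```bash
for i in 1 2 3 4 5; do echo '[[0, 0, 0.001, 0, 0, 0, 0], [0, 0, 0, 0, 0, 0, 0]]' > path.dat && python3 -m handwheel path.dat | grep -E 'eef|ft_'; done
```

```text
eef_pos: [0.6091, -0.0567, 0.02]
ft_force: [0.7, -0.4, -0.9]
eef_pos: [0.609, -0.0567, 0.0189]
ft_force: [0.1, -0.1, 0.2]
eef_pos: [0.609, -0.0567, 0.0179]
ft_force: [0.1, 0.2, -0.3]
eef_pos: [0.6091, -0.0567, 0.0169]
ft_force: [0.4, -0.5, -0.2]
eef_pos: [0.6091, -0.0567, 0.0159]
ft_force: [0.7, -0.5, -0.9]
```

```bash
for i in 1 2 3 4 5; do echo '[[0, 0, 0.001, 0, 0, 0, 0], [0, 0, 0, 0, 0, 0, 0]]' > path.dat && python3 -m handwheel path.dat | grep -E 'eef|ft_'; done
```

```text
eef_pos: [0.6091, -0.0567, 0.0149]
ft_force: [-0.2, 0.1, 0.6]
eef_pos: [0.6091, -0.0567, 0.0139]
ft_force: [-0.9, 0.4, 0.3]
eef_pos: [0.6091, -0.0567, 0.0129]
ft_force: [-0.2, 0.6, 0.3]
eef_pos: [0.6091, -0.0567, 0.012]
ft_force: [-0.2, 0.3, -0.2]
eef_pos: [0.609, -0.0567, 0.0109]
ft_force: [0.2, -0.5, -0.0]
```

Run:
```python
from h import *
S=cam("side");W=cam("scene");p=[[.6092,-.0567,.021]]
o=[]
for n,c in(("side",S),("scene",W)):
    u=proj(c,p)[0];x,y=int(u[0])-28,int(u[1])-35;print(n,u,(u-[x,y]+.5)*7)
    im=grab_frame(n)[y:y+57,x:x+57];im=cv2.convertScaleAbs(im,alpha=1.6,beta=20);o.append(cv2.resize(im,None,fx=7,fy=7,interpolation=cv2.INTER_CUBIC))
cv2.imwrite("pics/p3c.png",np.hstack(o)); print(r.state()["gripper_width"],r.state()["time_s"])
```

```text
side [339.3512 210.1229] [201.9583 249.3604]
scene [292.2535 207.5427] [201.2745 252.299 ]
8.339708592836058e-05 7.5
```

View pics/p3c.png

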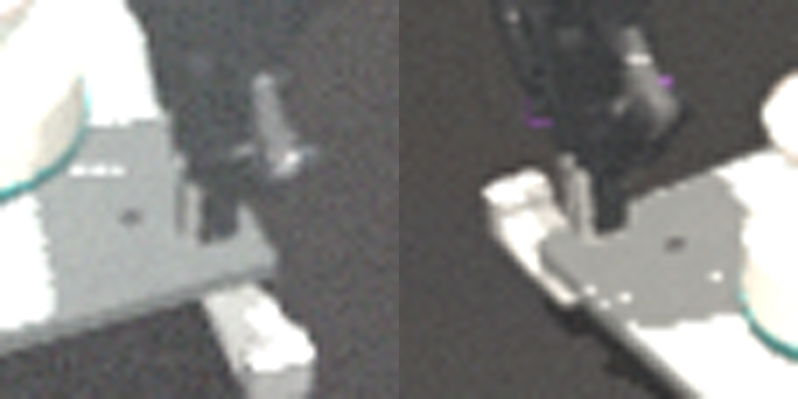

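Run:
```python
from h import *
S=cam("side");W=cam("scene")
for a,b,cen in(([205,222],[186,221],0),([210,241],[205,235],1)):
    us=np.array([311,175])+(np.array(a)+.5)/7-.5; uw=np.array([264,172])+(np.array(b)+.5)/7-.5
    q=least_squares(lambda P:np.r_[proj(S,P)[0]-us,proj(W,P)[0]-uw],[.6,-.05,.03]);print(q.x,q.fun)
a=np.array([311,175])+np.array([[276,262]])/7-.5;b=np.array([264,172])+np.array([[541-399,240]])/7-.5
q=least_squares(lambda P:np.r_[proj(S,P)[0]-a[0],proj(W,P)[0]-b[0]],[.6,-.05,.03]);print("FR corner",q.x,q.fun)
a=np.array([245,145])+np.array([[88,135],[372,75]])/5-.5;b=np.array([265,165])+np.array([[605,296],[325,422]])/5-.5
for i in(0,1):
  q=least_squares(lambda P:np.r_[proj(S,P)[0]-a[i],proj(W,P)[0]-b[i]],[.6,-.05,.03]);print("NL,FL corner",q.x,q.fun)
```

```text
[ 0.6114 -0.0583  0.0366] [ 0.7848  0.0843  0.8313 -0.0812]
[ 0.6089 -0.0586  0.0278] [-0.9284 -0.1016 -0.9833  0.0983]
FR corner [ 0.63   -0.0747  0.0249] [-0.9014 -0.0748 -0.9604  0.0676]
NL,FL corner [0.4463 0.1622 0.0279] [-0.3446 -0.1242 -0.3091  0.1175]
NL,FL corner [0.6275 0.1625 0.0266] [-0.3106 -0.0601 -0.2491  0.0483]
```

The tip triangulates to z≈0.028 with the TCP reading 0.011, so contact should be close.

```bash
for i in 1 2 3 4; do echo '[[0, 0, 0.0007, 0, 0, 0, 0], [0, 0, 0, 0, 0, 0, 0]]' > path.dat && python3 -m handwheel path.dat | grep -E 'eef|ft_'; done
```

```text
eef_pos: [0.6091, -0.0567, 0.0103]
ft_force: [-0.9, 0.0, 0.2]
eef_pos: [0.6091, -0.0567, 0.0096]
ft_force: [0.1, 0.0, -0.4]
eef_pos: [0.6091, -0.0567, 0.0089]
ft_force: [0.2, -0.6, -0.2]
eef_pos: [0.6091, -0.0567, 0.0082]
ft_force: [1.1, -1.0, -0.0]
```

```bash
echo '[[0, 0, 0.001, 0, 0, 0, 0], [0, 0, 0, 0, 0, 0, 0]]' > path.dat && python3 -m handwheel path.dat | grep -E 'eef|ft_'
echo '[[0, 0, 0.001, 0, 0, 0, 0], [0, 0, 0, 0, 0, 0, 0]]' > path.dat && python3 -m handwheel path.dat | grep -E 'eef|ft_'
```

```text
eef_pos: [0.6093, -0.0567, 0.0073]
ft_force: [-0.2, -0.7, -0.3]
eef_pos: [0.6094, -0.0567, 0.0071]
ft_force: [-1.3, -0.1, 6.2]
```

```bash
echo '[[0, 0, 0.001, 0, 0, 0, 0], [0, 0, 0, 0, 0, 0, 0]]' > path.dat && python3 -m handwheel path.dat | grep -E 'eef|ft_'
echo '[[0, 0, 0.001, 0, 0, 0, 0], [0, 0, 0, 0, 0, 0, 0]]' > path.dat && python3 -m handwheel path.dat | grep -E 'eef|ft_'
```

```text
eef_pos: [0.6094, -0.0567, 0.0069]
ft_force: [-2.3, 1.2, 10.0]
eef_pos: [0.6094, -0.0568, 0.0068]
ft_force: [-4.2, 1.0, 14.3]
```

Corner 3 is firm: 10 N with under 0.5 mm of sink, and contact at reported z 0.0072. Next is corner 2.

```bash
echo '[[0, 0, -0.03, 0, 0, 0, 0], [0, 0, -0.03, 0, 0, 0, 0], [-0.04, 0, 0, 0, 0, 0, 0], [-0.04, 0, 0, 0, 0, 0, 0], [-0.04, 0, 0, 0, 0, 0, 0], [-0.02, 0.003, 0, 0, 0, 0, 0], [0, 0, 0, 0, 0, 0, 0], [0, 0, 0, 0, 0, 0, 0]]' > path.dat && python3 -m handwheel path.dat | grep -E 'time|eef|ft_'
echo '[[0, 0, 0.03, 0, 0, 0, 0], [0, 0, 0.02, 0, 0, 0, 0], [0, 0, 0, 0, 0, 0, 0], [0, 0, 0, 0, 0, 0, 0]]' > path.dat && python3 -m handwheel path.dat | grep -E 'time|eef|ft_'
```

```text
time_s: 9.5
eef_pos: [0.4685, -0.0597, 0.0647]
ft_force: [0.8, -0.4, -0.1]
time_s: 9.83
eef_pos: [0.47, -0.0597, 0.0137]
ft_force: [1.1, -0.9, 0.0]
```

```bash
echo '[[0, 0, 0.003, 0, 0, 0, 0], [0, 0, 0, 0, 0, 0, 0], [0, 0, 0.002, 0, 0, 0, 0], [0, 0, 0, 0, 0, 0, 0], [0, 0, 0, 0, 0, 0, 0]]' > path.dat && python3 -m handwheel path.dat | grep -E 'time|eef|ft_'
echo '[[0, 0, 0.001, 0, 0, 0, 0], [0, 0, 0, 0, 0, 0, 0]]' > path.dat && python3 -m handwheel path.dat | grep -E 'eef|ft_'
echo '[[0, 0, 0.001, 0, 0, 0, 0], [0, 0, 0, 0, 0, 0, 0]]' > path.dat && python3 -m handwheel path.dat | grep -E 'eef|ft_'
echo '[[0, 0, 0.001, 0, 0, 0, 0], [0, 0, 0, 0, 0, 0, 0]]' > path.dat && python3 -m handwheel path.dat | grep -E 'eef|ft_'
```

```text
time_s: 10.25
eef_pos: [0.4695, -0.0598, 0.0097]
ft_force: [0.1, -0.7, -0.5]
eef_pos: [0.4692, -0.0597, 0.0084]
ft_force: [-0.7, 0.4, -0.1]
eef_pos: [0.4691, -0.0597, 0.0072]
ft_force: [0.2, -0.2, 0.7]
eef_pos: [0.4692, -0.0597, 0.0063]
ft_force: [-0.7, -0.2, 0.8]
```

```bash
echo '[[0, 0, 0.001, 0, 0, 0, 0], [0, 0, 0, 0, 0, 0, 0], [0, 0, 0, 0, 0, 0, 0]]' > path.dat && python3 -m handwheel path.dat | grep -E 'eef|ft_'
echo '[[0, 0, 0.001, 0, 0, 0, 0], [0, 0, 0, 0, 0, 0, 0], [0, 0, 0, 0, 0, 0, 0]]' > path.dat && python3 -m handwheel path.dat | grep -E 'eef|ft_'
echo '[[0, 0, 0.001, 0, 0, 0, 0], [0, 0, 0, 0, 0, 0, 0], [0, 0, 0, 0, 0, 0, 0]]' > path.dat && python3 -m handwheel path.dat | grep -E 'eef|ft_'
```

```text
eef_pos: [0.4692, -0.0597, 0.0054]
ft_force: [-1.3, -1.0, 1.8]
eef_pos: [0.4691, -0.0598, 0.0043]
ft_force: [-1.3, -1.6, 2.4]
eef_pos: [0.469, -0.0598, 0.0035]
ft_force: [-2.5, -1.0, 6.4]
```

Corner 2 gives: it sank about 3.7 mm at 6.4 N from contact at 0.0072. I'll retreat and check clearances for pushing wedge_2.

```bash
echo '[[0, 0, -0.03, 0, 0, 0, 0], [0, 0, -0.03, 0, 0, 0, 0], [-0.002, 0.036, 0, 0, 0, 0, 0], [-0.002, 0.036, 0, 0, 0, 0, 0], [0, 0.036, 0, 0, 0, 0, 0], [0, 0, 0, 0, 0, 0, 0], [0, 0, 0, 0, 0, 0, 0]]' > path.dat && python3 -m handwheel path.dat | grep -E 'time|eef|ft_'
python3 - <<'E'
from h import *
c=cam("wrist");im=grab_frame("wrist")
cv2.imwrite("pics/w2.png",im)
d=dict(c);d["T"]=np.load("w1.npy")
print(back(d,[[504,310],[560,305],[507,213],[540,165],[563,172]],.012))
print("proj head end / tip",proj(c,[[.4676,-.1204,.024],[.4655,-.168,.082]]))
E
```

```text
time_s: 12.08
eef_pos: [0.4653, -0.1692, 0.063]
ft_force: [0.3, 0.5, -0.8]
[[ 0.388  -0.1812  0.012 ]
 [ 0.3952 -0.2472  0.012 ]
 [ 0.5125 -0.164   0.012 ]
 [ 0.566  -0.1895  0.012 ]
 [ 0.5586 -0.2152  0.012 ]]
proj head end / tip [[245.3438 220.3447]
 [321.9837 269.9903]]
```

View pics/w2.png

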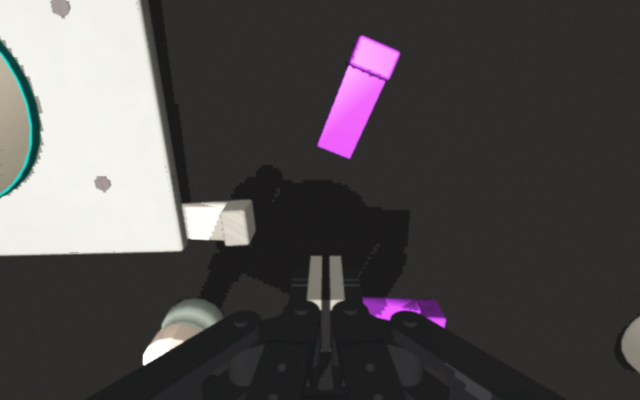

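The picture shows the grey wedge_2 head at (238,222) and the purple pieces clear at (360,95) and (405,312). The finger lane is free, so I'll descend and approach.

```bash
echo '[[0, 0, 0.035, 0, 0, 0, 0], [0, 0, 0.03, 0, 0, 0, 0], [0, 0, 0.01, 0, 0, 0, 0], [0, -0.01, 0, 0, 0, 0, 0], [0, -0.01, 0, 0, 0, 0, 0], [0, 0, 0, 0, 0, 0, 0], [0, 0, 0, 0, 0, 0, 0]]' > path.dat && python3 -m handwheel path.dat | grep -E 'time|eef|ft_'
echo '[[0, -0.003, 0, 0, 0, 0, 0], [0, -0.003, 0, 0, 0, 0, 0], [0, -0.003, 0, 0, 0, 0, 0], [0, 0, 0, 0, 0, 0, 0]]' > path.dat && python3 -m handwheel path.dat | grep -E 'time|eef|ft_'
echo '[[0, -0.003, 0, 0, 0, 0, 0], [0, -0.003, 0, 0, 0, 0, 0], [0, 0, 0, 0, 0, 0, 0]]' > path.dat && python3 -m handwheel path.dat | grep -E 'time|eef|ft_'
```

```text
time_s: 12.72
eef_pos: [0.4659, -0.1466, -0.0106]
ft_force: [-0.4, 0.1, 0.8]
time_s: 13.05
eef_pos: [0.4652, -0.1383, -0.0113]
ft_force: [-0.2, 0.2, 0.6]
time_s: 13.3
eef_pos: [0.4652, -0.1325, -0.0116]
ft_force: [-0.7, 0.2, -0.4]
```

```bash
echo '[[0, -0.003, 0, 0, 0, 0, 0], [0, -0.003, 0, 0, 0, 0, 0], [0, 0, 0, 0, 0, 0, 0]]' > path.dat && python3 -m handwheel path.dat | grep -E 'time|eef|ft_'
echo '[[0, -0.003, 0, 0, 0, 0, 0], [0, -0.003, 0, 0, 0, 0, 0], [0, 0, 0, 0, 0, 0, 0]]' > path.dat && python3 -m handwheel path.dat | grep -E 'time|eef|ft_'
echo '[[0, -0.003, 0, 0, 0, 0, 0], [0, -0.002, 0, 0, 0, 0, 0], [0, 0, 0, 0, 0, 0, 0]]' > path.dat && python3 -m handwheel path.dat | grep -E 'time|eef|ft_'
```

```text
time_s: 13.55
eef_pos: [0.4651, -0.1263, -0.0117]
ft_force: [-0.7, -0.0, -0.4]
time_s: 13.8
eef_pos: [0.465, -0.1201, -0.0117]
ft_force: [-0.5, -0.2, -0.6]
time_s: 14.05
eef_pos: [0.465, -0.1152, -0.0117]
ft_force: [-0.1, -0.2, 0.9]
```

Run:
```python
from h import *
c=cam("wrist");im=grab_frame("wrist");cv2.imwrite("pics/w3.png",im)
print("head end start/home; tip; plate edge",proj(c,[[.4676,-.1204,.024],[.4645,-.0961,.024],[.465,-.1152,.010],[.465,-.1152,-.011],[.467,-.08,.028]]))
g=cv2.cvtColor(im,cv2.COLOR_BGR2GRAY)
for y in range(190,290,6): print(y,g[y,200:400:5])
```

```text
head end start/home; tip; plate edge [[337.1942 284.9629]
 [278.5625 291.5018]
 [324.6533 273.3522]
 [324.7374 252.4636]
 [236.9905 291.6276]]
190 [242 244 243 243 237 163  70  24  28  44  45  45  45  45  44  44  44  44
  45  44  45  44  46  46  43  43  43  44  46  43  46  44  45  43  44  45
  44  46  45  47]
196 [243 243 243 242 239 192  72  27  28  44  44  47  44  45  42  44  46  45
  42  43  43  45  45  45  45  43  45  45  44  46  43  43  42  44  47  46
  46  46  46  44]
202 [242 242 243 242 241 209  76  31  25  28  25  42  43  44  46  44  43  44
  46  43  44  45  45  45  44  45  44  43  44  43  44  44  45  44  44  44
  44  44  47  46]
208 [242 242 242 242 241 222  76  37  29  28  27  27  45  46  44  45  46  44
  44  45  45  44  31  31  32  36  45  45  45  44  45  45  45  45  44  44
  44  44  45  45]
214 [241 242 153 150 149 137  70  45  27  27  26  26  43  34  44  44  43  44
  41  26  25  24  27  28  26  29  25  26  26  27  45  46  44  45  45  45
  44  46  45  45]
220 [240 151 151 150 152 139  78  57  24  26  26  27  26  27  27  31  28  27
  25  27  28  26  28  27  25  27  27  25
[... 1198 characters left out ...]
26  26  23
  26  26  26  28]
268 [154 152 151 149 149 150 227 112  96 210 210 172 130 129 130 127 124 131
 109  91  30  26 112 121 117  26 109 121 117  26  30  25  28  26  27  26
  25  28  26  28]
274 [156 154 151 150 149 150 227 148  75 215 215 189 213 212 210 212 207 203
 174  30  30  28 116 119 117  23 108 119 119  29  29  30  28  26  24  25
  27  27  27  27]
280 [154 153 151 148 150 149 146 116  66 214 214 196 210 210 217 215 211 215
 175  38  37  40 119 119 110  26  94 121 120  43  40  43  28  25  26  27
  27  27  27  26]
286 [151 152 151 151 148 150 148 127  65 211 212 184 211 212 210 210 217 214
 163  38  39  38 119 120 111  25  96 120 120  37  38  37  29  27  26  27
  25  27  27  27]
```

The numbers show the wedge is already sliding at low force: about 10 mm of ramp is visible now, against 26 mm before. I'll carry on.

```bash
echo '[[0, -0.003, 0, 0, 0, 0, 0], [0, -0.002, 0, 0, 0, 0, 0], [0, 0, 0, 0, 0, 0, 0]]' > path.dat && python3 -m handwheel path.dat | grep -E 'time|eef|ft_'
echo '[[0, -0.002, 0, 0, 0, 0, 0], [0, 0, 0, 0, 0, 0, 0]]' > path.dat && python3 -m handwheel path.dat | grep -E 'eef|ft_'
echo '[[0, -0.001, 0, 0, 0, 0, 0], [0, 0, 0, 0, 0, 0, 0]]' > path.dat && python3 -m handwheel path.dat | grep -E 'eef|ft_'
echo '[[0, -0.001, 0, 0, 0, 0, 0], [0, 0, 0, 0, 0, 0, 0]]' > path.dat && python3 -m handwheel path.dat | grep -E 'eef|ft_'
```

```text
time_s: 14.35
eef_pos: [0.4656, -0.1114, -0.0117]
ft_force: [0.4, -4.4, -2.3]
eef_pos: [0.4659, -0.11, -0.0117]
ft_force: [-0.3, -6.3, -2.8]
eef_pos: [0.466, -0.1096, -0.0116]
ft_force: [-0.3, -8.1, -2.1]
eef_pos: [0.4661, -0.109, -0.0116]
ft_force: [-0.8, -9.6, -3.1]
```

```bash
echo '[[0, -0.001, 0, 0, 0, 0, 0], [0, 0, 0, 0, 0, 0, 0]]' > path.dat && python3 -m handwheel path.dat | grep -E 'eef|ft_'
echo '[[0, -0.001, 0, 0, 0, 0, 0], [0, 0, 0, 0, 0, 0, 0]]' > path.dat && python3 -m handwheel path.dat | grep -E 'eef|ft_'
python3 - <<'E'
from h import *
c=cam("wrist");im=grab_frame("wrist")
print("head end home; tip; plate edge",proj(c,[[.4645,-.0961,.024],[.467,-.08,.028]]))
g=cv2.cvtColor(im,cv2.COLOR_BGR2GRAY)
for y in range(240,300,8): print(y,g[y,200:330:3])
E
```

```text
eef_pos: [0.4662, -0.1086, -0.0116]
ft_force: [-0.9, -12.1, -4.2]
eef_pos: [0.4661, -0.1084, -0.0116]
ft_force: [-1.1, -14.1, -4.1]
head end home; tip; plate edge [[295.5018 293.5354]
 [254.6296 293.7346]]
240 [151 153 156 154 153 152 152 150 152 153 151 151 156 155 153 140 103  66
  42  27  28  26  26  26  27  28  28  27  27  26  26  27  24  27  26  26
  27  27  27  27  27  25  27  26]
248 [151 153 152 150 151 151 153 151 150 152 229 234 151 152 152 142 118  68
  62  61  62  48  81  91  94  92 106 110  99 101 103 101  40  26  27  26
  28  27  27  25  27  28  26  26]
256 [152 154 153 153 151 152 152 149 153 195 207 229 168 150 152 144 129  75
  75 158 145 120 120 120 119 119 115 112 113 119 116 109  80  26  25  26
  26  92  99 101  99  28  23  66]
264 [152 153 155 156 156 154 153 152 158 240 233 150 150 151 149 145 133  88
  72 187 125 120 121 121 121 118 114 115 120 119 114  99  85  27  24  28
  32 116 119 120 117  30  24  75]
272 [154 155 156 155 153 155 156 199 244 180 152 149 150 150 149 148 138 105
  83 186 198 196 196 196 198 198 192 189 193 199 179  91  30  29  29  29
  51 120 121 120 117  26  26  67]
280 [152 154 154 154 154 154 154 155 153 153 151 150 150 150 148 149 141 120
  81 202 210 209 212 215 218 215 215 213 215 214 189  49  38  37  38  40
  82 120 120 120 111  25  25  58]
288 [154 154 153 154 154 155 152 151 150 150 149 151 151 149 151 149 145 130
  76 180 210 211 211 212 213 209 209 212 216 217 165  30  30  29  28  31
 106 119 120 122 111  25  25  57]
296 [153 156 154 153 153 153 150 152 151 151 152 152 154 151 151 149 145 134
  90 141 214 218 217 211 207 210 211 211 213 208  62  29  28  29  30  33
 115 120 120 119 106  25  26  47]
```

```bash
echo '[[0, -0.001, 0, 0, 0, 0, 0], [0, 0, 0, 0, 0, 0, 0]]' > path.dat && python3 -m handwheel path.dat | grep -E 'eef|ft_'
echo '[[0, -0.001, 0, 0, 0, 0, 0], [0, 0, 0, 0, 0, 0, 0], [0, 0, 0, 0, 0, 0, 0]]' > path.dat && python3 -m handwheel path.dat | grep -E 'eef|ft_'
python3 - <<'E'
from h import *
im=grab_frame("wrist");cv2.imwrite("pics/w4.png",cv2.resize(im[225:325,215:345],None,fx=6,fy=6,interpolation=cv2.INTER_CUBIC))
E
```

```text
eef_pos: [0.4662, -0.1083, -0.0115]
ft_force: [-2.4, -18.6, -3.6]
eef_pos: [0.4662, -0.1082, -0.0115]
ft_force: [-2.7, -21.2, -4.3]
```

View pics/w4.png

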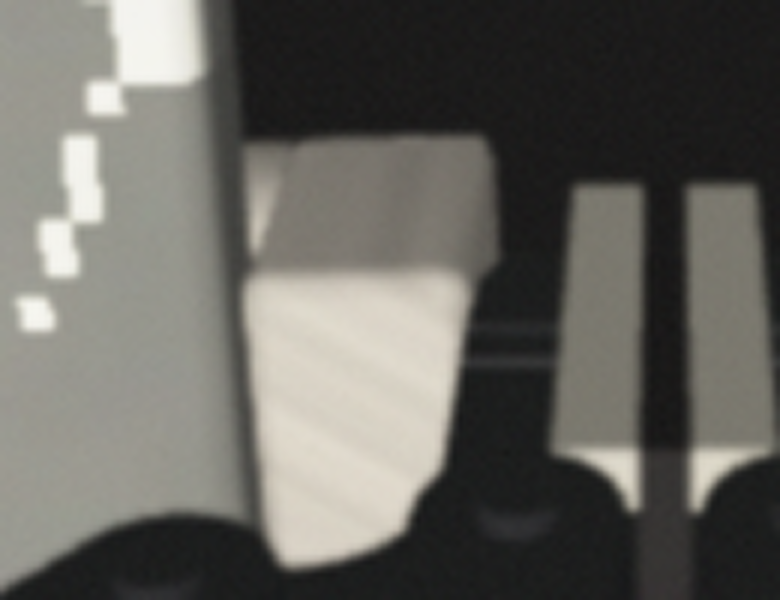

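The crop shows the wedge head (245–470, 270–560) flush against the plate's side face with no ramp visible, and the force climbs with no travel, so the wedge is home. I'll back off and press corner 2 again.

```bash
echo '[[0, 0.01, 0, 0, 0, 0, 0], [0, 0.02, 0, 0, 0, 0, 0], [0, 0.02, 0, 0, 0, 0, 0], [0, 0, -0.035, 0, 0, 0, 0], [0, 0, -0.035, 0, 0, 0, 0], [0, 0, 0, 0, 0, 0, 0], [0, 0, 0, 0, 0, 0, 0]]' > path.dat && python3 -m handwheel path.dat | grep -E 'time|eef|ft_'
echo '[[0.002, -0.03, 0, 0, 0, 0, 0], [0.002, -0.03, 0, 0, 0, 0, 0], [0, -0.03, 0, 0, 0, 0, 0], [0, 0, 0, 0, 0, 0, 0], [0, 0, 0, 0, 0, 0, 0], [0, 0, 0, 0, 0, 0, 0]]' > path.dat && python3 -m handwheel path.dat | grep -E 'time|eef|ft_'
```

```text
time_s: 16.28
eef_pos: [0.4665, -0.1529, 0.0601]
ft_force: [-0.1, 0.1, -0.0]
time_s: 16.78
eef_pos: [0.4685, -0.0624, 0.0575]
ft_force: [-0.1, -0.5, 0.4]
```

```bash
echo '[[0, -0.002, 0.03, 0, 0, 0, 0], [0, 0, 0.015, 0, 0, 0, 0], [0, 0, 0, 0, 0, 0, 0], [0, 0, 0, 0, 0, 0, 0], [0, 0, 0.002, 0, 0, 0, 0], [0, 0, 0, 0, 0, 0, 0]]' > path.dat && python3 -m handwheel path.dat | grep -E 'time|eef|ft_'
echo '[[0, 0, 0.001, 0, 0, 0, 0], [0, 0, 0, 0, 0, 0, 0], [0, 0, 0, 0, 0, 0, 0]]' > path.dat && python3 -m handwheel path.dat | grep -E 'eef|ft_'
echo '[[0, 0, 0.001, 0, 0, 0, 0], [0, 0, 0, 0, 0, 0, 0], [0, 0, 0, 0, 0, 0, 0]]' > path.dat && python3 -m handwheel path.dat | grep -E 'eef|ft_'
```

```text
time_s: 17.28
eef_pos: [0.47, -0.0614, 0.0119]
ft_force: [0.4, 0.0, -0.4]
eef_pos: [0.4695, -0.0608, 0.0107]
ft_force: [-0.0, -0.4, 0.5]
eef_pos: [0.4691, -0.0606, 0.0093]
ft_force: [0.1, -0.2, 0.0]
```

```bash
echo '[[0, 0, 0.001, 0, 0, 0, 0], [0, 0, 0, 0, 0, 0, 0], [0, 0, 0, 0, 0, 0, 0]]' > path.dat && python3 -m handwheel path.dat | grep -E 'eef|ft_'
echo '[[0, 0, 0.001, 0, 0, 0, 0], [0, 0, 0, 0, 0, 0, 0], [0, 0, 0, 0, 0, 0, 0]]' > path.dat && python3 -m handwheel path.dat | grep -E 'eef|ft_'
```

```text
eef_pos: [0.4691, -0.0606, 0.0082]
ft_force: [0.7, 0.4, -0.0]
eef_pos: [0.4693, -0.0607, 0.0073]
ft_force: [-0.1, 0.0, 0.4]
```

```bash
echo '[[0, 0, 0.001, 0, 0, 0, 0], [0, 0, 0, 0, 0, 0, 0], [0, 0, 0, 0, 0, 0, 0]]' > path.dat && python3 -m handwheel path.dat | grep -E 'eef|ft_'
echo '[[0, 0, 0.001, 0, 0, 0, 0], [0, 0, 0, 0, 0, 0, 0], [0, 0, 0, 0, 0, 0, 0]]' > path.dat && python3 -m handwheel path.dat | grep -E 'eef|ft_'
```

```text
eef_pos: [0.4693, -0.0607, 0.0072]
ft_force: [-1.5, 1.0, 8.9]
eef_pos: [0.4693, -0.0607, 0.007]
ft_force: [-3.5, 0.5, 16.6]
```

Corner 2 is now firm: 0.2 mm at 9–16 N. I'll take the hand away and check the end state numerically.

```bash
echo '[[0, 0, -0.03, 0, 0, 0, 0], [0, 0, -0.04, 0, 0, 0, 0], [0, 0, -0.04, 0, 0, 0, 0], [0, 0, -0.04, 0, 0, 0, 0], [0, 0, -0.04, 0, 0, 0, 0], [0.02, -0.02, -0.015, 0, 0, 0, 0], [0, 0, 0, 0, 0, 0, 0], [0, 0, 0, 0, 0, 0, 0]]' > path.dat && python3 -m handwheel path.dat | grep -E 'time|eef|ft_'
python3 - <<'E'
from h import *
for n in("scene","side"):
    im=grab_frame(n);o=cv2.imread(f"pics/{n}0.png");cv2.imwrite(f"pics/{n}_end.png",im)
    # registration shift of stand patches against the start
    for p in ([(150,150,60,40),(296,160,50,40)] if n=="side" else [(295,190,100,60),(330,235,70,35)]):
        x,y,w,h=p;a=np.float32(cv2.cvtColor(o[y:y+h,x:x+w],6));b=np.float32(cv2.cvtColor(im[y:y+h,x:x+w],6));print(n,p,cv2.phaseCorrelate(a,b))
W=cam("wrist");im=grab_frame("wrist");g=cv2.cvtColor(im,6);n,l,st,ce=cv2.connectedComponentsWithStats((g>100).astype(np.uint8))
print([(tuple(s),c.round(0)) for s,c in zip(st,ce) if s[4]>150])
E
```

```text
time_s: 19.45
eef_pos: [0.4901, -0.0403, 0.2112]
ft_force: [-1.6, 0.1, -1.0]
scene (295, 190, 100, 60) ((0.02260242605814966, 0.09060211837185506), 0.9930246701240539)
scene (330, 235, 70, 35) ((-0.02499219772553829, 0.07347542527584139), 1.0140151311585932)
side (150, 150, 60, 40) ((6.350105162270765, 8.692253149553624), 0.05518950124581655)
side (296, 160, 50, 40) ((0.10820305573245648, -0.10192590950750713), 1.0215412826538086)
[((np.int32(0), np.int32(0), np.int32(640), np.int32(400), np.int32(206506)), array([339., 223.])), ((np.int32(68), np.int32(11), np.int32(351), np.int32(202), np.int32(46428)), array([232.,  98.])), ((np.int32(46), np.int32(23), np.int32(24), np.int32(30), np.int32(521)), array([57., 38.])), ((np.int32(477), np.int32(85), np.int32(25), np.int32(19), np.int32(290)), array([489.,  94.])), ((np.int32(456), np.int32(100), np.int32(30), np.int32(29), np.int32(291)), array([470., 112.])), ((np.int32(364), np.int32(183), np.int32(14), np.int32(21), np.int32(271)), array([370., 192.])), ((np.int32(90), np.int32(184), np.int32(19), np.int32(23), np.int32(355)), array([ 99., 195.])), ((np.int32(451), np.int32(243), np.int32(46), np.int32(22), np.int32(686)), array([473., 254.])), ((np.int32(342), np.int32(259), np.int32(33), np.int32(33), np.int32(528)), array([362., 272.]))]
```

The stand has not moved (shift about 0.1 px), the wedge is home and the hand is clear, so I'll hand in.

```bash
python3 -c "
from bench import r
print(r.job_done())"
```

```text
the job is handed in; nothing more can be done
None
```

The soft foot was at the near right corner (corner_2). I pushed wedge_2 in until its head met the plate's edge; pressed again the corner sank about 0.2 mm at 9 N (3.7 mm at 6 N before), and the job was handed in with the hand clear; three departures: the re-press went on to about 17 N, so harder than the first press, I stopped at the soft corner without pressing corners 1 and 4, and I ran some 1 mm press rows in a shell loop instead of typing each one.

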